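# Close up a battery cell stack against its hidden stop

## Robot

A 6-joint arm with a two-finger parallel gripper is mounted at the origin on the work surface. World frame = base frame: x ahead of the robot, y to its left, z up, the work surface at z = 0. Lengths are in m, angles in rad, forces in N, time in s.
With the tool pointing down it reaches from about 0.35 to 0.875 m from the base axis. Payload 15.5 kg.
Tool frame: the origin (TCP) lies at the very end of the fingers, on their centre line; the grasp point (between the pads) lies 19 mm behind it; z points along the fingers, y is the line along which they close (so a half turn about z gives the same grasp; the last joint's range is limited). The gripper opens to 85 mm and grips with 20 to 120 N. Pads are 22 mm wide; open, the fingers measure 114 mm over their backs; the gripper's body (76 mm by 85 mm) begins 54 mm behind the grasp point. The pads swing forward as they close: fully open they stand 13 mm farther back than shut.
Start: joints at [-1.421, 0.494, 1.345, -0, 1.302, -0.096], TCP at [0.152, -0.606, 0.231] pointing down, gripper open.
Joint ranges: [-2.91, 2.91], [-0.82, 2.16], [0.22, 2.67], [-1.22, 4.37], [0.12, 2.79], [-3.08, 3.08]. Speed limits (rad/s): [1.89, 1.89, 2.57, 3.01, 3.01, 3.01].

## Interface

Orientations are given as a unit quaternion [x, y, z, w].
In Python, from bench import bot gives the robot as it stands. The module is installed in compiled form; this text tells all that it offers.
- The arm moves only by the shell command python3 -m creep 'ROWS'. ROWS is JSON, a list that holds one entry, the list of rows, each a list of 7 numbers: the shift along the tool's x, y, z normalised to -1 to 1, where 1 is 2 cm, then the turn, a rotation vector about the tool's x, y, z normalised to -1 to 1, where 1 is 0.08 rad, then the closure, from -1 (fully open) to 1 (shut). In form: [[[tx, ty, tz, wx, wy, wz, gripper], ...]]. A call has 1 to 10 rows; each row shifts and turns the commanded pose from where the row before left it, along the tool's axes as they then stand; what a row does not reach is not made up. A row lasts 1/10 s, in which the tool goes at most 50 mm and 8.59 degrees, less where a joint would pass 70% of its speed; a pose out of reach is approached as far as the arm can. A call with a number of a shift or a turn outside -1 to 1 is refused whole. A call with a gripper value outside its range is refused whole. The fingers move at their own pace and stop on an object; the grip force is fixed at half the most. Time passes only in rows, so rows that do not move let the fingers close. It gives the time, the measured TCP pose, the force, the opening and the grip force at its end, in the units of the state.
- bot.read_state(): the state, without advancing time (a new reading comes with each control period).
- bot.get_image(name): name is "scene" or "top"; returns the picture (400x640x3 uint8, red, green, blue); there is no depth.
- bot.calibration(name): a dict with "fov_y" (degrees; the focal length in pixels is half the picture's height over the tangent of half this angle, whatever the lens; pixels are square), "cx", "cy" (the principal point, pixels), "dist_coeffs" ([k1, k2, p1, p2, k3] as OpenCV has them; the pictures are not rectified), "position" and "orientation" of the camera in the world. Camera axes: x right, y down, z forward; pixel columns grow to the right and rows downward; lengths in m; the calibration is good to about 2 mm. A picture is of the moment at which its call begins. calibration takes no time and is no camera call.
- bot.sign_off(): hands the job in; it is judged then, once.
Trained networks look in the newest picture that a camera, given by its name, has taken for a name from the list of things; names that differ only in an ending like _2 or _b are one class to them, and where a whole thing is asked for, a point or a joint stands for the part that bears it (a point fixed in the world has none). Each returns a list of dicts, best first, with "confidence" (0 to 1); they miss things now and then, are a little off and sometimes report something else, mostly with a low value. They report only what shows in the picture. A call takes as long as a camera call.
- bot.cut_out(camera, target): "pixels" (400x640 bool, what is visible of it) and "box" ([left, top, width, height] in pixels, round what is visible of it).
- bot.pinpoint(camera, target): "centre" ([row, column] in pixels: a listed point, or the origin of a listed thing).
The state is a dict: "time": time; "q": joint angles; "qvel": joint speeds; "tau": joint torques, N m; "tcp_pos": TCP position; "tool_rot": TCP orientation; "ft_force": force on the tool from outside, world axes, zero at the start; "wrist_torque": the same for the moment, N m; "width": finger opening in m; "grip_force": force on a finger pad.
Only numpy, scipy, OpenCV 4.12 (cv2) and the standard library are available. Lean on these libraries where they do the work, as an engineer would, in place of code of your own. Each camera call takes 0.05 s, during which the arm holds its last target. There are 200 camera calls.

## Task

Two stray parts have been left standing in the channel of the cell stacking fixture, a steel socket and a black insulator: take them out and lay or stand them in the grey parts tray. Then push the sliding carriage along so that it closes the two cells up square against the stop hidden inside the hood, with no gaps left; feel for the stop and do not ram it. Leave the other things on the bench where they are.

Things in the scene. Friction and masses are not known exactly. Their poses are not given: they have to be found in the camera images.
- fixture: Aluminium stacking fixture, fixed, bed 460 (x) x 160 (y) mm, 12 mm thick. Origin: centre of its underside, on the bench; z up. Its +x axis is the closing direction, from the carriage to the hood. Two steel rails along x, tops 30 mm above the bench, bound a channel 122 mm wide (y -61 to +61 mm) with its floor 12 mm above the bench.
- hood_mouth (a point): Mouth of the fixture's grey sheet-metal hood, at floor level (fixture x = +100 mm, y = 0); axes as the fixture's. The hood is 158 mm wide, 130 mm long, its top 112 mm above the bench; cells pass in. Inside, out of sight, is a rigid steel stop, set differently each time: its face lies somewhere 35 to 70 mm in from the mouth (fixture x +135 to +170 mm).
- carriage (a joint): Steel carriage on the fixture's slide, m. At 0 its front face is at fixture x = -155 mm; grows towards the hood: face x = -0.155 + value; end of slide 0.30. About 4 N of friction, stays where left; with both cells in front it takes about 6 to 12 N to push, before the stop. No handle: pushed from behind.
- carriage_face (a point): Middle of the carriage's front face, 47 mm above the bench; axes as the fixture's.
- carriage_back (a point): Where to push: middle of the flat back of the carriage's thrust block, 62 mm above the bench, 52 mm behind the front face; axes as the fixture's. The carriage is an upright plate 112 wide (y) x 12 mm thick, top 87 mm above the bench; behind it stands the thrust block, 50 wide (y) x 40 long, top 82 mm above the bench.
- cell_a: Prismatic battery cell nearer the carriage, loose, standing across the channel: aluminium can with black top, 28 mm thick (its x) x 110 wide (y) x 70 high, two steel terminals 5 mm high on top; 0.4 to 0.65 kg. Origin: centre of its underside; may start slightly askew, to be pushed square by the plate.
- cell_b: The same sort of cell, nearer the hood. When all is closed up: carriage face, cell_a, cell_b and stop touch one another.
- socket: Stray deep steel socket standing in the channel in one of the two gaps (carriage to cell_a, or cell_a to cell_b), 26 mm diameter, 60 mm high, upper 24 mm 22 mm in diameter, 0.14 kg. Origin: centre of its underside.
- insulator: Stray black plastic busbar insulator standing in the other gap, round, 32 mm diameter (28 mm at its waist, 22 to 33 mm up), 55 mm high, 0.09 kg. Origin: centre of its underside.
- tray: Grey plastic open parts tray, fixed, outside 180 (x) x 120 (y) x 35 mm high, walls 5 mm, inner floor 5 mm above the bench. Origin: centre of its underside. A loose busbar lies in it, across it at about x = +55 mm, and may stay or be nudged; the rest is empty.
- bottle: Bystander: white bottle beside the fixture, 52 mm diameter, 150 mm high. Origin: centre of its underside.
- spare_insulator: Bystander: an insulator like the stray one, on the bench beyond the fixture. Origin: centre of its underside.
- spare_cell: Bystander: a cell like the others standing on the bench on the robot's side of the fixture. Origin: centre of its underside.
- screwdriver: Bystander: screwdriver lying on the bench. Origin under its middle.
- wrench: Bystander: wrench lying on the bench. Origin under its middle.
- meter: Bystander: black handheld meter lying on the bench, 75 x 150 x 41 mm. Origin: centre of its underside.

How it is judged:
On the way, in this order (a step that is already met when the one before it is completed fails the run):
1. the socket and the insulator are both in the tray (x of socket in the frame of tray between -0.09 and 0.09 m and y of socket in the frame of tray between -0.06 and 0.06 m and z of socket in the frame of tray between -0.005 and 0.035 m and x of insulator in the frame of tray between -0.09 and 0.09 m and y of insulator in the frame of tray between -0.06 and 0.06 m and z of insulator in the frame of tray between -0.005 and 0.035 m), for 0.2 s.
2. carriage, both cells and the stop are closed up (x of stop_face in the frame of carriage_face between 0.053 and 0.0595 m and x of cell_a in the frame of carriage_face between 0.011 and 0.0175 m and x of cell_b in the frame of carriage_face between 0.039 and 0.0455 m and angle between each of cell_a, cell_b's own z axis and vertical below 0.06 rad and angle between the x axis of each of cell_a, cell_b and the x axis of fixture, either way round below 0.05 rad), for 0.2 s.
At the end, for the whole second after the job is handed in: The socket and the insulator lie or stand in the tray, at rest; carriage, cell_a, cell_b and the hidden stop are closed up with no more than 3.5 mm of gap in all, both cells upright (within 3 degrees), square to the fixture (within 3 degrees) and at rest (all of step 1 and all of step 2 and linear speed of each of cell_a, cell_b, socket, insulator below 0.01 m/s); the robot touches nothing.
It fails at once if the cells are rammed: more than 50 N between carriage and cell or between the cells (contact force between cell_a and cell_b above 50 N or contact force between cell_a and carriage above 50 N).
It fails at once if a cell is tipped over (more than 30 degrees) (angle between any of cell_a, cell_b, spare_cell's own z axis and vertical above 0.52 rad).
It fails at once if another thing on the bench is moved by more than 30 mm (distance of any of bottle, spare_insulator, spare_cell, screwdriver, wrench, meter from where it was at the start of the episode above 0.03 m).
It also fails if it takes over 72 s, if anything falls off the work surface, if the arm or the gripper's body presses on something with over 40 N, if the wrist force passes 120 N, or if a joint passes its speed limit or range.

## Working session

There is one attempt and no reset: what is moved stays moved. The work goes in short steps, Python scripts to look and compute and a shell command to move; the robot and the scene stay as the last step left them, time stands still between calls to the robot, and variables do not carry over. Pictures are saved under pics/ and viewed, at most 10 in all, crops included, and the job is handed in when it is done.

```bash
mkdir -p pics; cat > h.py <<'E'
import numpy as np, cv2
from bench import bot
from scipy.spatial.transform import Rotation as R
def cam(n):
    c=bot.calibration(n); f=200/np.tan(np.radians(c['fov_y'])/2)
    K=np.array([[f,0,c['cx']],[0,f,c['cy']],[0,0,1]]); return c,K,np.array(c['dist_coeffs'],float)
def ray(n,row,col):
    c,K,d=cam(n); p=cv2.undistortPoints(np.array([[[col,row]]],float),K,d)[0,0]
    r=R.from_quat(c['orientation']).apply([p[0],p[1],1]); return np.array(c['position']),r/np.linalg.norm(r)
def onz(n,row,col,z):
    o,r=ray(n,row,col); return o+r*(z-o[2])/r[2]
def tri(a,b):
    A=np.zeros((3,3));B=np.zeros(3)
    for o,r in (a,b):
        P=np.eye(3)-np.outer(r,r);A+=P;B+=P@o
    x=np.linalg.solve(A,B); return x,[np.linalg.norm((np.eye(3)-np.outer(r,r))@(x-o)) for o,r in (a,b)]
def proj(n,X):
    c,K,d=cam(n); q=R.from_quat(c['orientation']).inv(); Rm=q.as_matrix(); t=-Rm@np.array(c['position'])
    return cv2.projectPoints(np.array(X,float).reshape(-1,3),cv2.Rodrigues(Rm)[0],t,K,d)[0][:,0]
E
python3 - <<'E'
from h import *
for n in('scene','top'):
    im=bot.get_image(n); cv2.imwrite(f'pics/{n}0.png',im[:,:,::-1]); c=bot.calibration(n); print(n,c)
names=['fixture','hood_mouth','carriage_face','carriage_back','cell_a','cell_b','socket','insulator','tray','bottle']
for t in names:
    a={}
    for n in('scene','top'):
        r=bot.pinpoint(n,t); a[n]=r
        for k in r[:4]: print(t,n,round(k['confidence'],2),np.round(k['centre'],1),np.round(onz(n,*k['centre'],0.0),3)[:2])
    if a['scene'] and a['top']:
        x,e=tri(*[ray(n,*a[n][0]['centre']) for n in a]); print('  TRI',x.round(4),np.round(e,4))
s=bot.read_state();print(s['time'],s['tcp_pos'],s['tool_rot'],s['width'])
E
```

```text
scene {'fov_y': 55.63835514833096, 'cx': 323.0353156417548, 'cy': 198.31044309691183, 'dist_coeffs': array([-0.07884941,  0.        ,  0.        ,  0.        ,  0.        ]), 'position': array([1.14239298, 0.40142561, 0.5643387 ]), 'orientation': array([ 0.41032854,  0.77957515, -0.42447744, -0.20907411])}
top {'fov_y': 43.60843087959425, 'cx': 318.539213533786, 'cy': 196.81987992788694, 'dist_coeffs': array([-0.04394222,  0.        ,  0.        ,  0.        ,  0.        ]), 'position': array([ 0.37397796, -0.02113337,  1.52553433]), 'orientation': array([-0.70528133,  0.70648657, -0.04693206,  0.03538869])}
fixture scene 0.86 [213.9 316.7] [ 0.521 -0.072]
fixture top 0.73 [208.7 324.9] [ 0.516 -0.066]
  TRI [ 0.5181 -0.0689 -0.0007] [0.0039 0.0039]
hood_mouth scene 0.87 [200.5 281.9] [ 0.523 -0.186]
hood_mouth top 0.59 [203.6 360.7] [ 0.531 -0.176]
  TRI [ 0.5313 -0.176   0.0085] [0.0013 0.0013]
carriage_face scene 0.82 [211.4 374. ] [0.431 0.044]
carriage_face scene 0.47 [199.  284.5] [ 0.513 -0.185]
carriage_face top 0.6 [213.5 281.4] [0.501 0.067]
  TRI [0.4946 0.0696 0.0481] [0.
[... 894 characters left out ...]
.1179] [0.1283 0.1283]
insulator scene 0.83 [219.4 350.4] [0.493 0.012]
insulator top 0.5 [213.6 301.1] [0.501 0.007]
  TRI [0.4987 0.0105 0.0029] [0.0039 0.0039]
tray scene 0.67 [262.8 505.4] [0.443 0.373]
tray scene 0.56 [183.2 332.7] [ 0.374 -0.122]
tray scene 0.34 [252.3 324.1] [0.629 0.027]
tray scene 0.21 [234.3 263.5] [ 0.657 -0.129]
tray top 0.88 [231.  178.6] [0.448 0.38 ]
  TRI [0.4484 0.3759 0.0052] [0.0029 0.0029]
bottle scene 0.67 [252.3 321.5] [0.633 0.023]
bottle top 0.54 [169.9 297.6] [0.636 0.018]
  TRI [6.346e-01 2.060e-02 6.000e-04] [0.0029 0.0029]
1.1 [ 0.1520913  -0.60621703  0.23126758] [ 9.92453799e-01  1.22619155e-01 -9.69318810e-06 -9.68827054e-06] 0.0855315863491302
```

View pics/scene0.png

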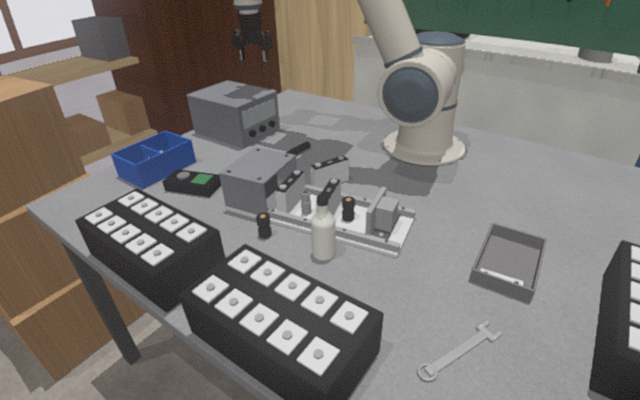

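View pics/top0.png

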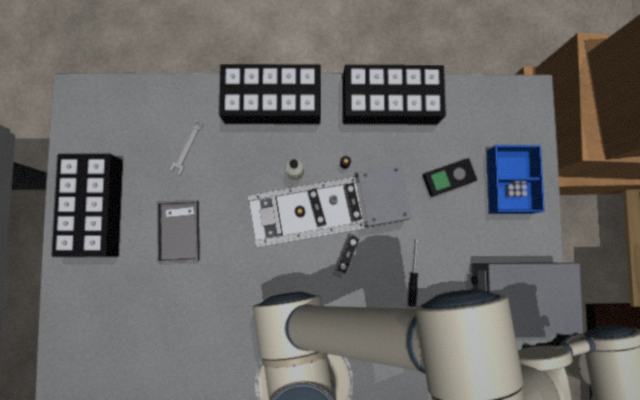

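The scene view shows the hood at about (260,180), then cell_b, the socket at (306,203), cell_a, the insulator at (348,208) and the carriage at (385,212). The tray is at (508,262). In the top view the fixture runs from (262,218) to the hood at (385,195), with the insulator at (300,211), the socket at (334,200), and the tray at (179,230) with its busbar at the far end. Next I'll refine these and draw an overlay to check.

```bash
python3 - <<'E'
from h import *
from scipy.optimize import least_squares
P=dict(fixture=[0,0,0],hood_mouth=[.1,0,.012])
obs=[]
for n in('scene','top'):
    bot.get_image(n)
    for t in P:
        r=bot.pinpoint(n,t)
        if r: obs.append((n,P[t],np.array(r[0]['centre'])[::-1],0)); 
    for t,z,dx in(('carriage_face',.047,0),('carriage_back',.062,-.052)):
        for r in bot.pinpoint(n,t):
            X=onz(n,*r['centre'],z)
            if X[1]>0.02: obs.append((n,[dx-.155,0,z],np.array(r['centre'])[::-1],1)); break
def W(p,X,v): 
    X=np.array(X)+[v*p[3],0,0]; c,s=np.cos(p[2]),np.sin(p[2]); return [p[0]+c*X[0]-s*X[1],p[1]+s*X[0]+c*X[1],X[2]]
f=lambda p:np.concatenate([proj(n,W(p,X,v))[0]-uv for n,X,uv,v in obs])
r=least_squares(f,[.518,-.069,-1.42,.0],loss='soft_l1');p=r.x;print('fix',p.round(4),np.degrees(p[2]));print(f(p).reshape(-1,2).round(1))
for t in('socket','insulator','cell_a'):
    for n in('scene','top'):
        for k in bot.cut_out(n,t)[:4]:
            m=k['pixels']; ys,xs=np.nonzero(m); print(t,n,round(k['confidence'],2),k['box'],len(ys),ys.mean().round(1),xs.mean().round(1))
for n,(a,b,c,d) in dict(scene=(210,120,430,270),top=(240,150,420,260)).items():
    im=bot.get_image(n)[:,:,::-1].copy(); s=(800//(c-a)); s=min(s,600//(d-b)); 
    o=cv2.resize(im[b:d,a:c],None,fx=s,fy=s,interpolation=cv2.INTER_CUBIC)
    for z,x0,x1,y in((0,-.23,.23,.08),(.112,.1,.23,.079)):
        q=proj(n,[W(p,[x,yy,z],0) for x,yy in((x0,-y),(x1,-y),(x1,y),(x0,y))])
        cv2.polylines(o,[((q-[a,b]+.5)*s).astype(int)],True,(0,0,255),1)
    cv2.imwrite(f'pics/{n}1.png',o)
E
```

```text
fix [ 0.5167 -0.07   -1.4118  0.0142] -80.88804097685919
[[-0.3 -2.6]
 [ 0.1  0.9]
 [ 0.5  3.7]
 [ 0.4  0.2]
 [-2.7  3.2]
 [ 0.8 -0.9]
 [ 0.7  1.8]
 [ 1.  -2.2]]
socket scene 0.51 [300.5, 190.6, 12.5, 25.3] 236 202.2 306.1
socket top 0.64 [260.1, 192.4, 22.1, 43.1] 717 216.7 270.5
socket top 0.55 [250.4, 164.7, 160.6, 85.5] 7553 206.3 330.5
socket top 0.38 [330.2, 196.8, 8.3, 8.6] 60 199.2 333.4
insulator scene 0.75 [339.8, 197.1, 15.5, 23.8] 276 208.6 348.4
cell_a scene 0.6 [277.4, 172.4, 29.7, 36.3] 832 191.1 290.4
cell_a scene 0.55 [318.7, 178.1, 23.9, 35.3] 449 194.5 333.4
cell_a scene 0.24 [218.5, 145.9, 196.0, 111.7] 7998 203.7 312.2
cell_a top 0.87 [304.1, 187.3, 23.0, 42.0] 425 207.0 316.2
cell_a top 0.57 [342.2, 183.8, 21.6, 40.0] 433 201.8 352.2
```

View pics/top1.png

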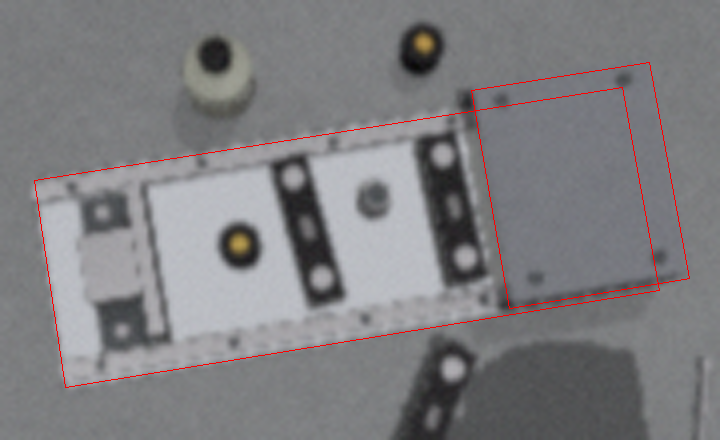

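View pics/scene1.png

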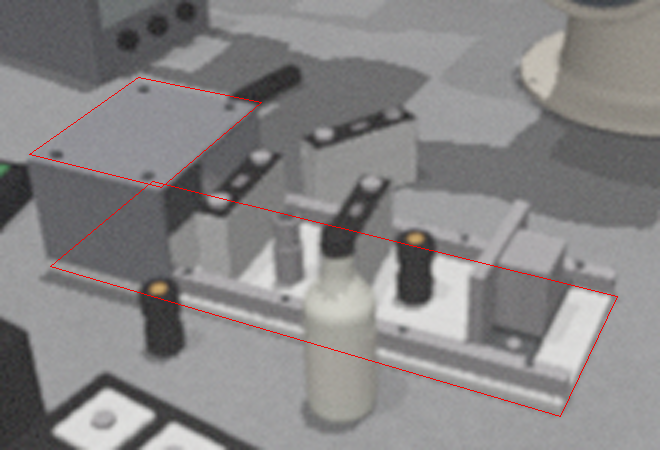

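The top crop shows the insulator cap at (300.0,210.7) and the socket top at (333.5,199.8) in full-frame pixels. In the scene crop their tops are at (348.3,199.3) and (306.0,193.3). The red fixture outline fits both views, so I'll triangulate the tops.

```bash
python3 - <<'E'
from h import *
for nm,t,s,z in(('ins',(210.4,299.7),(199,348.1),.067),('soc',(199.4,333.2),(193,306),.072),('cella',(207,316.2),None,.082),('cellb',(201.8,352.2),None,.082)):
    print(nm,onz('top',*t,z).round(4),*( [onz('scene',*s,z).round(4)]+[tri(ray('top',*t),ray('scene',*s))] if s else []))
p=[.5167,-.07,-1.4118]
for X in ([.1,0],[-.155+.0142,0],[-.207+.0142,0]):
    c,s=np.cos(p[2]),np.sin(p[2]);print(X,p[0]+c*X[0]-s*X[1],p[1]+s*X[0]+c*X[1])
E
```

```text
ins [0.5047 0.01   0.067 ] [0.505  0.0112 0.067 ] (array([0.50450077, 0.01041421, 0.06646845]), [np.float64(0.0004196388754975949), np.float64(0.00041963887549753245)])
soc [ 0.5364 -0.088   0.072 ] [ 0.5448 -0.0833  0.072 ] (array([ 0.53736854, -0.088706  ,  0.06609593]), [np.float64(0.0004884873010095813), np.float64(0.0004884873010094183)])
cella [ 0.5132 -0.0381  0.082 ]
cellb [ 0.5282 -0.1428  0.082 ]
[0.1, 0] 0.5325327272963554 -0.1687386689517296
[-0.1408, 0] 0.4944075199667318 0.06902404588403524
[-0.1928, 0] 0.48617450177262705 0.12036815373893461
```

```bash
python3 -m creep '[[[0,0,0,0,0,-1,-1],[0,0,0,0,0,-1,-1],[0,0,0,0,0,-1,-1],[0,0,0,0,0,-1,-1],[0,0,0,0,0,-1,-1],[0,0,0,0,0,-1,-1],[0,0,0,0,0,-1,-1],[0,0,0,0,0,-1,-1],[0,0,0,0,0,-1,-1],[0,0,0,0,0,-1,-1]]]'; python3 -m creep '[[[0,0,0,0,0,-1,-1],[0,0,0,0,0,-1,-1],[0,0,0,0,0,-1,-1],[0,0,0,0,0,-1,-1],[0,0,0,0,0,-1,-1],[0,0,0,0,0,-1,-1],[0,0,0,0,0,-1,-1],[0,0,0,0,0,-1,-1],[0,0,0,0,0,-0.5,-1]]]'
```

```text
time: 3.0
tcp_pos: [0.1521, -0.6062, 0.2313]
tool_rot: [0.866, 0.501, 0.0, -0.0]
ft_force: [0.1, -0.0, -1.2]
width: 0.0856
grip_force: 0.0
time: 3.9
tcp_pos: [0.1521, -0.6062, 0.2313]
tool_rot: [0.649, 0.761, 0.0, -0.0]
ft_force: [-0.3, 0.4, 0.1]
width: 0.0853
grip_force: 0.0
```

```bash
cat >> h.py <<'E'
def d(x,y,z):
    s=bot.read_state(); r=R.from_quat(s['tool_rot'])
    print('tool units',(r.inv().apply(np.array([x,y,z])-s['tcp_pos'])/.02).round(2),'toolx yaw',np.degrees(np.arctan2(*r.apply([1,0,0])[[1,0]])).round(2),s['time'])
E
python3 -m creep '[[[0.99,0.8,0,0,0,0,-1],[0.99,0.8,0,0,0,0,-1],[0.99,0.8,0,0,0,0,-1],[0.99,0.8,0,0,0,0,-1],[0.99,0.8,0,0,0,0,-1],[0.99,0.8,0,0,0,0,-1],[0.99,0.8,0,0,0,0,-1],[0.99,0.8,0,0,0,0,-1],[0.99,0.8,0,0,0,0,-1],[0.99,0.8,0,0,0,0,-1]]]' >/dev/null
python3 -m creep '[[[0.99,0.8,0,0,0,0,-1],[0.99,0.8,0,0,0,0,-1],[0.99,0.8,0,0,0,0,-1],[0.99,0.8,0,0,0,0,-1],[0.99,0.8,0,0,0,0,-1],[0.99,0.8,0,0,0,0,-1],[0.99,0.8,0,0,0,0,-1],[0.99,0.8,0,0,0,0,-1],[0.99,0.8,0,0,0,0,-1],[0.99,0.8,0,0,0,0,-1]]]' >/dev/null
python3 -m creep '[[[0.99,0.8,0,0,0,0,-1],[0.99,0.8,0,0,0,0,-1],[0.99,0.8,0,0,0,0,-1],[0.99,0.8,0,0,0,0,-1],[0.99,0.8,0.8,0,0,0,-1],[0.99,0.8,0.8,0,0,0,-1],[0.99,0.8,0.8,0,0,0,-1],[0.99,0.8,0.8,0,0,0,-1],[0,0,0,0,0,0,-1]]]'
python3 -c "
from h import *
d(.5045,.0104,.033)"
```

```text
time: 6.8
tcp_pos: [0.5095, 0.0128, 0.1656]
tool_rot: [0.649, 0.76, -0.0, -0.001]
ft_force: [-0.4, -0.2, 0.7]
width: 0.0857
grip_force: 0.0
tool units [-0.09 -0.25  6.63] toolx yaw 98.99 6.8
```

```bash

python3 -m creep '[[[-0.09,-0.25,0.8,0,0,0,-1],[0,0,1,0,0,0,-1],[0,0,1,0,0,0,-1],[0,0,1,0,0,0,-1],[0,0,1,0,0,0,-1],[0,0,1,0,0,0,-1],[0,0,0.8,0,0,0,-1],[0,0,0,0,0,0,1],[0,0,0,0,0,0,1],[0,0,0,0,0,0,1]]]'
python3 -m creep '[[[0,0,0,0,0,0,1],[0,0,0,0,0,0,1],[0,0,0,0,0,0,1],[0,0,0,0,0,0,1]]]'
```

```text
time: 7.8
tcp_pos: [0.505, 0.0079, 0.0363]
tool_rot: [0.65, 0.76, 0.0, 0.001]
ft_force: [-1.6, -0.5, -0.3]
width: 0.044
grip_force: 0.0
time: 8.2
tcp_pos: [0.505, 0.008, 0.0365]
tool_rot: [0.65, 0.76, 0.0, 0.001]
ft_force: [-1.0, -1.0, 12.0]
width: 0.0304
grip_force: 58.3
```

```bash

python3 -m creep '[[[0,0,-0.7,0,0,0,1],[0,0,-1,0,0,0,1],[0,0,-1,0,0,0,1],[0,0,-1,0,0,0,1],[0,0,-1,0,0,0,1],[0.8,0,-0.5,0,0,0,1],[1,0,0,0,0,0,1],[1,0,0,0,0,0,1],[1,0,0,0,0,0,1],[1,0,0,0,0,0,1]]]'
python3 -m creep '[[[1,0,0,0,0,0,1],[1,0,0,0,0,0,1],[1,0,0,0,0,0,1],[1,0,0,0,0,0,1],[1,0,0,0,0,0,1],[1,0,0,0,0,0,1],[1,0,0,0,0,0,1],[1,0,0,0,0,0,1],[1,0,0,0,0,0,1],[1,0,0,0,0,0,1]]]'
python3 -m creep '[[[1,0,0,0,0,0,1],[1,0,0,0,0,0,1],[1,0,0,0,0,0,1],[1,-0.3,0,0,0,0,1],[1,-0.3,0,0,0,0,1],[0,0,0,0,0,0,1]]]'
python3 - <<'E'
from h import *
d(.430,.398,.032)
im=bot.get_image('scene');cv2.imwrite('pics/s2.png',im[:,:,::-1]);bot.get_image('top')
for n in('scene','top'):
    print(n,[(k['confidence'],np.round(k['centre'],1),onz(n,*k['centre'],0).round(3)) for k in bot.pinpoint(n,'tray')[:2]])
E
```

```text
time: 9.2
tcp_pos: [0.4895, 0.1038, 0.14]
tool_rot: [0.65, 0.76, 0.0, 0.0]
ft_force: [0.4, -0.1, -1.0]
width: 0.0301
grip_force: 59.5
time: 10.2
tcp_pos: [0.4586, 0.3014, 0.14]
tool_rot: [0.65, 0.76, 0.0, 0.0]
ft_force: [0.2, 0.4, -1.0]
width: 0.0305
grip_force: 59.5
time: 10.8
tcp_pos: [0.4305, 0.3994, 0.1399]
tool_rot: [0.65, 0.76, 0.001, -0.0]
ft_force: [0.1, -1.0, -1.3]
width: 0.0302
grip_force: 59.5
tool units [-0.07 -0.04  5.4 ] toolx yaw 98.99 10.8
scene [(0.66, array([261.1, 503.5]), array([0.44 , 0.368, 0.   ]))]
top [(0.83, array([229. , 181.5]), array([0.454, 0.372, 0.   ]))]
```

View pics/s2.png

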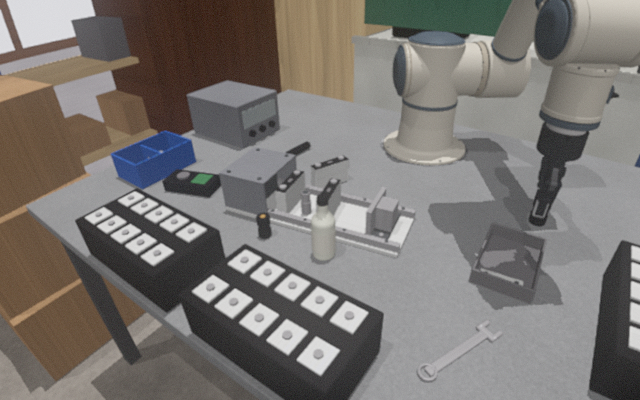

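The scene view shows the insulator held in the fingers at (540,215), above the far corner of the tray at (508,262). I'll lower it and release.

```bash

python3 -m creep '[[[-0.2,0.1,0.9,0,0,0,1],[0,0,1,0,0,0,1],[0,0,1,0,0,0,1],[0,0,1,0,0,0,1],[0,0,1,0,0,0,1],[0,0,0.5,0,0,0,1],[0,0,0,0,0,0,1],[0,0,0,0,0,0,0],[0,0,0,0,0,0,0],[0,0,0,0,0,0,0]]]'
python3 -m creep '[[[0,0,0,0,0,0,-0.3],[0,0,0,0,0,0,-0.3],[0,0,-1,0,0,0,-0.3],[0,0,-1,0,0,0,-0.3],[0,0,-1,0,0,0,-0.3],[0,0,-1,0,0,0,-0.3],[0,0,-1,0,0,0,-0.3],[0,0,-1,0,0,0,-0.3],[0,0,0,0,0,0,-1]]]'
python3 - <<'E'
from h import *
d(.537,-.0885,.038)
for n in('scene','top'):
    im=bot.get_image(n)
    if n=='scene': cv2.imwrite('pics/s3.png',cv2.resize(im[170:310,280:560,::-1],None,fx=2.5,fy=2.5))
    for k in bot.cut_out(n,'socket')[:4]: print('soc',n,k['confidence'],k['box'])
    for k in bot.pinpoint(n,'insulator')[:4]: print('ins',n,k['confidence'],onz(n,*k['centre'],.005).round(3))
E
```

```text
time: 12.0
tcp_pos: [0.4344, 0.394, 0.0318]
tool_rot: [0.65, 0.76, 0.0, 0.0]
ft_force: [-0.6, -0.5, 0.5]
width: 0.043
grip_force: 0.0
time: 12.9
tcp_pos: [0.4351, 0.3947, 0.1538]
tool_rot: [0.65, 0.76, 0.002, 0.0]
ft_force: [0.4, -0.1, -0.2]
width: 0.0685
grip_force: 0.0
tool units [-24.67   1.28   5.75] toolx yaw 98.89 12.9
soc scene 0.66 [300.8, 190.3, 11.5, 25.7]
soc scene 0.29 [252.1, 212.6, 18.4, 29.8]
soc top 0.52 [328.1, 196.1, 12.2, 11.2]
soc top 0.2 [168.5, 119.8, 34.4, 55.6]
ins top 0.55 [0.431 0.393 0.005]
```

View pics/s3.png

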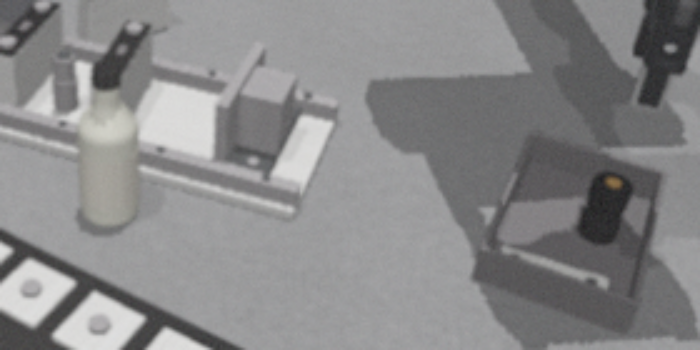

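The crop shows the insulator standing in the tray at crop pixel (605,210), clear of the walls. Next is the socket.

```bash

python3 -m creep '[[[-1,0,0,0,0,0,-1],[-1,0,0,0,0,0,-1],[-1,0,0,0,0,0,-1],[-1,0,0,0,0,0,-1],[-1,0,0,0,0,0,-1],[-1,0,0,0,0,0,-1],[-1,0,0,0,0,0,-1],[-1,0,0,0,0,0,-1],[-1,0,0,0,0,0,-1],[-1,0,0,0,0,0,-1]]]' >/dev/null
python3 -m creep '[[[-1,0.2,0,0,0,0,-1],[-1,0.2,0,0,0,0,-1],[-1,0.2,0,0,0,0,-1],[-1,0.2,0,0,0,0,-1],[-1,0.2,0,0,0,0,-1],[-1,0.3,0,0,0,0,-1],[-1,0,0,0,0,0,-1],[-1,0,0,0,0,0,-1],[-1,0,0,0,0,0,-1],[-1,0,0,0,0,0,-1]]]' >/dev/null
python3 -m creep '[[[-1,0,0,0,0,0,-1],[-1,0,0,0,0,0,-1],[-1,0,0,0,0,0,-1],[-1,0,0,0,0,0,-1],[-0.7,0,0,0,0,0,-1],[0,0,0,0,0,0,-1]]]'
python3 - <<'E'
from h import *
d(.537,-.0885,.038)
im=bot.get_image('scene'); cv2.imwrite('pics/s4.png',cv2.resize(im[100:260,220:420,::-1],None,fx=3.5,fy=3.5))
for n in [('scene',193,306,.072),('scene',213,305.5,.012),('top',200.5,333.6,.072)]: print(onz(*n).round(4))
E
```

```text
time: 15.8
tcp_pos: [0.5362, -0.0915, 0.1509]
tool_rot: [0.651, 0.759, -0.0, -0.0]
ft_force: [-0.4, 0.2, 0.0]
width: 0.0854
grip_force: 0.0
tool units [0.14 0.06 5.64] toolx yaw 98.79 15.8
[ 0.5448 -0.0833  0.072 ]
[ 0.5463 -0.0873  0.012 ]
[ 0.5332 -0.0892  0.072 ]
```

View pics/s4.png

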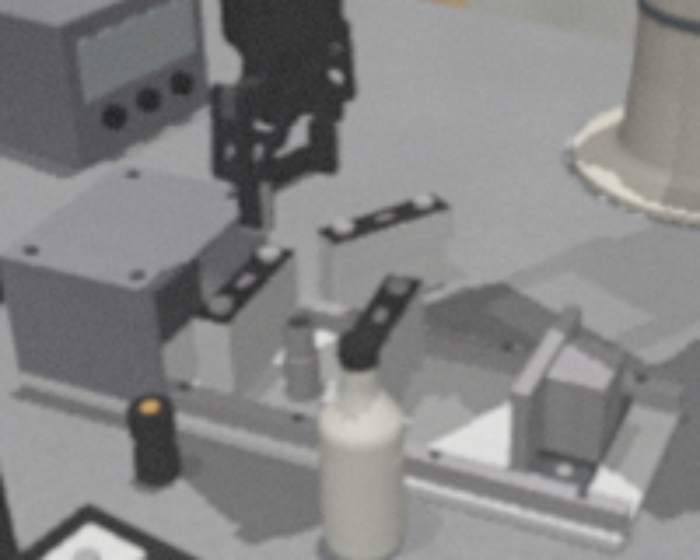

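The crop shows the open gripper above the fixture. The socket stands free at crop pixel (302,355), midway between the two cells, with its top at full-frame (306,192). I'll go down and grip it.

```bash

python3 -m creep '[[[0.2,0.15,0.8,0,0,0,-1],[0,0,1,0,0,0,-1],[0,0,1,0,0,0,-1],[0,0,1,0,0,0,-1],[0,0,1,0,0,0,-1],[0,0,0.6,0,0,0,-1],[0,0,0.2,0,0,0,-1],[0,0,0,0,0,0,1],[0,0,0,0,0,0,1],[0,0,0,0,0,0,1]]]'
python3 -m creep '[[[0,0,0,0,0,0,1],[0,0,0,0,0,0,1],[0,0,0,0,0,0,1],[0,0,0,0,0,0,1],[0,0,0,0,0,0,1]]]'
```

```text
time: 16.85
tcp_pos: [0.5388, -0.0858, 0.04]
tool_rot: [0.65, 0.76, 0.0, 0.001]
ft_force: [-0.4, -0.8, -0.0]
width: 0.0443
grip_force: 0.0
time: 17.35
tcp_pos: [0.5389, -0.0859, 0.0401]
tool_rot: [0.65, 0.76, 0.0, 0.001]
ft_force: [-0.6, 0.4, 9.2]
width: 0.0222
grip_force: 58.4
```

```bash

python3 -m creep '[[[0,0,-0.5,0,0,0,1],[0,0,-1,0,0,0,1],[0,0,-1,0,0,0,1],[0,0,-1,0,0,0,1],[0,0,-1,0,0,0,1],[0,0,-1,0,0,0,1],[0.8,0,-0.3,0,0,0,1],[1,0,0,0,0,0,1],[1,0,0,0,0,0,1],[1,0,0,0,0,0,1]]]'
python3 -m creep '[[[1,0,0,0,0,0,1],[1,0,0,0,0,0,1],[1,-0.2,0,0,0,0,1],[1,-0.2,0,0,0,0,1],[1,-0.2,0,0,0,0,1],[1,-0.2,0,0,0,0,1],[1,-0.2,0,0,0,0,1],[1,-0.2,0,0,0,0,1],[1,-0.2,0,0,0,0,1],[1,-0.2,0,0,0,0,1]]]' >/dev/null
python3 -m creep '[[[1,-0.2,0,0,0,0,1],[1,-0.2,0,0,0,0,1],[1,0,0,0,0,0,1],[1,0,0,0,0,0,1],[1,0,0,0,0,0,1],[1,0,0,0,0,0,1],[1,0,0,0,0,0,1],[1,0,0,0,0,0,1],[0.5,0,0,0,0,0,1],[0,0,0,0,0,0,1]]]'
python3 -c "
from h import *
d(.43,.348,.034)"
```

```text
time: 18.35
tcp_pos: [0.5258, -0.0091, 0.1552]
tool_rot: [0.65, 0.76, -0.0, -0.0]
ft_force: [-0.2, -0.7, -1.5]
width: 0.0224
grip_force: 59.0
time: 20.35
tcp_pos: [0.4292, 0.3497, 0.1551]
tool_rot: [0.65, 0.76, -0.0, -0.0]
ft_force: [0.6, -0.1, -1.3]
width: 0.0226
grip_force: 59.0
tool units [-0.09  0.03  6.06] toolx yaw 98.97 20.35
```

```bash

python3 -m creep '[[[-0.1,0,0.9,0,0,0,1],[0,0,1,0,0,0,1],[0,0,1,0,0,0,1],[0,0,1,0,0,0,1],[0,0,1,0,0,0,1],[0,0,1,0,0,0,1],[0,0,0.15,0,0,0,1],[0,0,0,0,0,0,1],[0,0,0,0,0,0,0],[0,0,0,0,0,0,0]]]'
python3 -m creep '[[[0,0,0,0,0,0,0],[0,0,0,0,0,0,0],[0,0,-1,0,0,0,0],[0,0,-1,0,0,0,0],[0,0,-1,0,0,0,0],[0,0,-1,0,0,0,0],[0,0,-1,0,0,0,0],[-1,0,-1,0,0,0,1],[-1,0,0,0,0,0,1],[-1,0,0,0,0,0,1]]]'
python3 -m creep '[[[-1,0,0,0,0,0,1],[-1,0,0,0,0,0,1],[-1,0,0,0,0,0,1],[-1,0,0,0,0,0,1],[-1,0,0,0,0,0,1],[0,0,0,0,0,0,1]]]'
python3 - <<'E'
from h import *
d(.4787,.167,.060)
im=bot.get_image('scene'); cv2.imwrite('pics/s5.png',cv2.resize(im[160:310,270:560,::-1],None,fx=2.7,fy=2.7))
E
```

```text
time: 21.35
tcp_pos: [0.4305, 0.3467, 0.0349]
tool_rot: [0.65, 0.76, 0.0, 0.0]
ft_force: [0.4, -0.6, -0.1]
width: 0.043
grip_force: 0.0
time: 22.35
tcp_pos: [0.4398, 0.2871, 0.1551]
tool_rot: [0.65, 0.76, 0.001, 0.0]
ft_force: [0.2, -0.1, 0.3]
width: 0.0003
grip_force: 0.0
time: 22.95
tcp_pos: [0.4551, 0.187, 0.1544]
tool_rot: [0.651, 0.759, -0.0, 0.0]
ft_force: [0.1, -0.1, 0.4]
width: -0.0
grip_force: 0.0
tool units [-1.17  1.01  4.72] toolx yaw 98.78 22.95
```

View pics/s5.png

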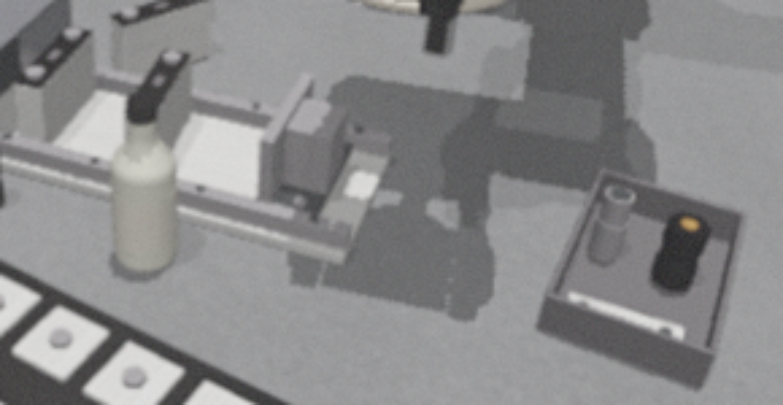

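The crop shows both parts standing in the tray, the socket at crop (608,225) and the insulator at (680,250). Next I'll bring the closed fingers down behind the carriage.

```bash

python3 -m creep '[[[-0.5,0.5,0,0,0,0,1],[-0.5,0.5,0.7,0,0,0,1],[0,0,1,0,0,0,1],[0,0,1,0,0,0,1],[0,0,1,0,0,0,1],[0,0,0.9,0,0,0,1],[0,0,0,0,0,0,1],[-0.3,0,0,0,0,0,1],[-0.3,0,0,0,0,0,1],[-0.3,0,0,0,0,0,1]]]'
python3 -m creep '[[[-0.15,0,0,0,0,0,1],[-0.15,0,0,0,0,0,1],[-0.15,0,0,0,0,0,1],[-0.15,0,0,0,0,0,1],[-0.15,0,0,0,0,0,1],[-0.15,0,0,0,0,0,1],[-0.15,0,0,0,0,0,1],[-0.15,0,0,0,0,0,1],[-0.15,0,0,0,0,0,1],[-0.15,0,0,0,0,0,1]]]'
python3 -c "
from h import *
s=bot.read_state();c,si=.1583,-.9874
p=np.array(s['tcp_pos'])-[.5167,-.07,0];print('fixture x,y',c*p[0]+si*p[1],-si*p[0]+c*p[1],s['tool_rot'])"
```

```text
time: 24.0
tcp_pos: [0.4813, 0.1537, 0.063]
tool_rot: [0.65, 0.76, 0.001, 0.0]
ft_force: [-0.4, -0.2, -0.7]
width: -0.0002
grip_force: 0.0
time: 25.0
tcp_pos: [0.4854, 0.1245, 0.0623]
tool_rot: [0.65, 0.76, 0.0, 0.0]
ft_force: [0.3, 4.8, -0.3]
width: 0.0001
grip_force: 2.1
fixture x,y -0.1969619602476025 -0.00011061582761739616 [6.50233751e-01 7.59734198e-01 1.23697168e-04 3.96377970e-05]
```

```bash

python3 -m creep '[[[-0.2,0,0,0,0,0,1],[-0.2,0,0,0,0,0,1],[-0.2,0,0,0,0,0,1],[-0.2,0,0,0,0,0,1],[-0.2,0,0,0,0,0,1],[-0.2,0,0,0,0,0,1],[-0.2,0,0,0,0,0,1],[-0.2,0,0,0,0,0,1],[-0.2,0,0,0,0,0,1],[-0.2,0,0,0,0,0,1]]]'
python3 -m creep '[[[-0.2,0,0,0,0,0,1],[-0.2,0,0,0,0,0,1],[-0.2,0,0,0,0,0,1],[-0.2,0,0,0,0,0,1],[-0.2,0,0,0,0,0,1],[-0.15,0,0,0,0,0,1],[-0.15,0,0,0,0,0,1],[-0.15,0,0,0,0,0,1],[-0.15,0,0,0,0,0,1],[-0.15,0,0,0,0,0,1]]]'
python3 -m creep '[[[-0.15,0,0,0,0,0,1],[-0.15,0,0,0,0,0,1],[-0.15,0,0,0,0,0,1],[-0.15,0,0,0,0,0,1],[-0.15,0,0,0,0,0,1],[-0.15,0,0,0,0,0,1],[-0.15,0,0,0,0,0,1],[-0.15,0,0,0,0,0,1],[-0.15,0,0,0,0,0,1],[-0.15,0,0,0,0,0,1]]]'
cat >>h.py <<'E'
def fx():
    s=bot.read_state();c,si=.1583,-.9874
    p=np.array(s['tcp_pos'])-[.5167,-.07,0];print('fixture x,y',(c*p[0]+si*p[1]).round(4),(-si*p[0]+c*p[1]).round(4),'F',np.round(c*s['ft_force'][0]+si*s['ft_force'][1],1),s['time'])
E
python3 -c "
from h import *
fx()"
```

```text
time: 26.0
tcp_pos: [0.4919, 0.0847, 0.0624]
tool_rot: [0.65, 0.76, 0.0, 0.0]
ft_force: [3.6, 4.7, 0.4]
width: 0.0001
grip_force: 2.1
time: 27.0
tcp_pos: [0.4971, 0.0502, 0.0624]
tool_rot: [0.65, 0.76, 0.0, 0.0]
ft_force: [3.1, 4.5, 1.2]
width: -0.0001
grip_force: 2.1
time: 28.0
tcp_pos: [0.5021, 0.0208, 0.0624]
tool_rot: [0.65, 0.76, 0.001, 0.0]
ft_force: [4.9, 8.2, -0.1]
width: 0.0
grip_force: 3.7
fixture x,y -0.092 -0.0001 F -7.3 28.0
```

```bash

python3 -m creep '[[[-0.2,0.02,0,0,0,0,1],[-0.2,0.02,0,0,0,0,1],[-0.2,0.02,0,0,0,0,1],[-0.2,0.02,0,0,0,0,1],[-0.2,0.02,0,0,0,0,1],[-0.2,0,0,0,0,0,1],[-0.2,0,0,0,0,0,1],[-0.2,0,0,0,0,0,1],[-0.2,0,0,0,0,0,1],[-0.2,0,0,0,0,0,1]]]' | sed -n 4p
python3 -m creep '[[[-0.2,0,0,0,0,0,1],[-0.2,0,0,0,0,0,1],[-0.2,0,0,0,0,0,1],[-0.15,0,0,0,0,0,1],[-0.15,0,0,0,0,0,1],[-0.15,0,0,0,0,0,1],[-0.15,0,0,0,0,0,1],[-0.15,0,0,0,0,0,1],[-0.15,0,0,0,0,0,1],[-0.1,0,0,0,0,0,1]]]' | sed -n 4p
python3 -m creep '[[[-0.1,0,0,0,0,0,1],[-0.1,0,0,0,0,0,1],[-0.1,0,0,0,0,0,1],[-0.1,0,0,0,0,0,1]]]' | sed -n 4p
python3 - <<'E'
from h import *
fx()
for n in('scene','top'):
    im=bot.get_image(n)
    if n=='scene': cv2.imwrite('pics/s6.png',cv2.resize(im[120:270,210:430,::-1],None,fx=3.5,fy=3.5))
E
```

```text
ft_force: [-0.3, 7.8, 4.4]
ft_force: [2.5, 11.9, 3.4]
ft_force: [3.3, 11.1, 2.4]
fixture x,y -0.0124 0.0011 F -10.4 30.4
```

View pics/s6.png

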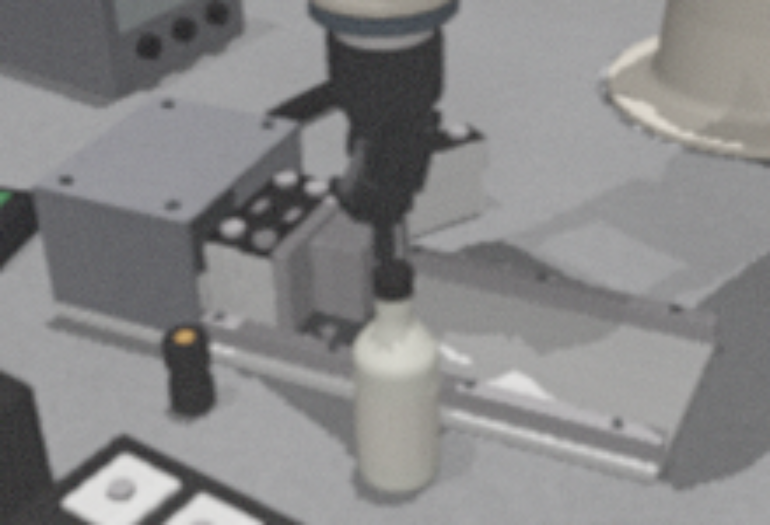

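The crop shows both cells pressed together between the carriage and the hood mouth, at about (265,225), with the fingers behind the thrust block. The stop should be 30–65 mm further on, so I'll advance more slowly.

```bash

python3 -m creep '[[[-0.1,0,0,0,0,0,1],[-0.1,0,0,0,0,0,1],[-0.1,0,0,0,0,0,1],[-0.1,0,0,0,0,0,1],[-0.1,0,0,0,0,0,1],[-0.1,0,0,0,0,0,1],[-0.1,0,0,0,0,0,1],[-0.1,0,0,0,0,0,1],[-0.1,0,0,0,0,0,1],[-0.05,0,0,0,0,0,1]]]' | sed -n 4p
python3 -c "
from h import *
fx()"
python3 -m creep '[[[-0.05,0,0,0,0,0,1],[-0.05,0,0,0,0,0,1],[-0.05,0,0,0,0,0,1],[-0.05,0,0,0,0,0,1]]]' | sed -n 4p
python3 -c "
from h import *
fx()"
```

```text
ft_force: [4.6, 11.2, 1.3]
fixture x,y 0.0067 0.0013 F -10.3 31.5
ft_force: [6.4, 10.6, 2.0]
fixture x,y 0.0106 0.0013 F -9.4 31.9
```

```bash

python3 -m creep '[[[-0.05,0,0,0,0,0,1],[-0.05,0,0,0,0,0,1],[-0.05,0,0,0,0,0,1]]]' | sed -n 4p
python3 -c "
from h import *
fx()"
```

```text
ft_force: [5.5, 10.4, 1.7]
fixture x,y 0.0137 0.0014 F -9.4 32.2
```

```bash
cat > ok.py <<'E'
from h import *
import sys
fx(); s=bot.read_state(); sys.exit(bool(-.1583*s['ft_force'][0]+.9874*s['ft_force'][1]>13.5))
E
A="python3 ok.py"
python3 -m creep '[[[-0.04,0.02,0,0,0,0,1]]]' >/dev/null && $A && python3 -m creep '[[[-0.04,0.02,0,0,0,0,1]]]' >/dev/null && $A && python3 -m creep '[[[-0.04,0,0,0,0,0,1]]]' >/dev/null && $A && python3 -m creep '[[[-0.04,0,0,0,0,0,1]]]' >/dev/null && $A && python3 -m creep '[[[-0.04,0,0,0,0,0,1]]]' >/dev/null && $A && python3 -m creep '[[[-0.04,0,0,0,0,0,1]]]' >/dev/null && $A && python3 -m creep '[[[-0.04,0,0,0,0,0,1]]]' >/dev/null && $A && python3 -m creep '[[[-0.04,0,0,0,0,0,1]]]' >/dev/null && $A && python3 -m creep '[[[-0.04,0,0,0,0,0,1]]]' >/dev/null && $A && python3 -m creep '[[[-0.04,0,0,0,0,0,1]]]' >/dev/null && $A && python3 -m creep '[[[-0.04,0,0,0,0,0,1]]]' >/dev/null && $A && python3 -m creep '[[[-0.04,0,0,0,0,0,1]]]' >/dev/null && $A && python3 -m creep '[[[-0.04,0,0,0,0,0,1]]]' >/dev/null && $A && python3 -m creep '[[[-0.04,0,0,0,0,0,1]]]' >/dev/null && $A
```

```text
fixture x,y 0.0144 0.0014 F -10.6 32.3
fixture x,y 0.0149 0.0015 F -12.0 32.4
fixture x,y 0.0157 0.0015 F -11.8 32.5
fixture x,y 0.0165 0.0014 F -10.7 32.6
fixture x,y 0.0174 0.0015 F -11.1 32.7
fixture x,y 0.0182 0.0015 F -11.1 32.8
fixture x,y 0.0189 0.0015 F -10.9 32.9
fixture x,y 0.0198 0.0015 F -11.4 33.0
fixture x,y 0.0206 0.0015 F -10.9 33.1
fixture x,y 0.0214 0.0015 F -10.2 33.2
fixture x,y 0.0222 0.0015 F -10.8 33.3
fixture x,y 0.023 0.0016 F -11.2 33.4
fixture x,y 0.0238 0.0016 F -10.3 33.5
fixture x,y 0.0246 0.0016 F -10.4 33.6
```

```bash
sed -i 's/13.5/14.5/' ok.py; A="python3 ok.py"
python3 -m creep '[[[-0.04,0,0,0,0,0,1]]]' >/dev/null && $A && python3 -m creep '[[[-0.04,0,0,0,0,0,1]]]' >/dev/null && $A && python3 -m creep '[[[-0.04,0,0,0,0,0,1]]]' >/dev/null && $A && python3 -m creep '[[[-0.04,0,0,0,0,0,1]]]' >/dev/null && $A && python3 -m creep '[[[-0.04,0,0,0,0,0,1]]]' >/dev/null && $A && python3 -m creep '[[[-0.04,0,0,0,0,0,1]]]' >/dev/null && $A && python3 -m creep '[[[-0.04,0,0,0,0,0,1]]]' >/dev/null && $A && python3 -m creep '[[[-0.04,0,0,0,0,0,1]]]' >/dev/null && $A && python3 -m creep '[[[-0.04,0,0,0,0,0,1]]]' >/dev/null && $A && python3 -m creep '[[[-0.04,0,0,0,0,0,1]]]' >/dev/null && $A && python3 -m creep '[[[-0.04,0,0,0,0,0,1]]]' >/dev/null && $A && python3 -m creep '[[[-0.04,0,0,0,0,0,1]]]' >/dev/null && $A && python3 -m creep '[[[-0.04,0,0,0,0,0,1]]]' >/dev/null && $A && python3 -m creep '[[[-0.04,0,0,0,0,0,1]]]' >/dev/null && $A && python3 -m creep '[[[-0.04,0,0,0,0,0,1]]]' >/dev/null && $A && python3 -m creep '[[[-0.04,0,0,0,0,0,1]]]' >/dev/null && $A && python3 -m creep '[[[-0.04,0,0,0,0,0,1]]]' >/dev/null && $A && python3 -m creep '[[[-0.04,0,0,0,0,0,1]]]' >/dev/null && $A
```

```text
fixture x,y 0.0254 0.0016 F -10.8 33.7
fixture x,y 0.0262 0.0016 F -10.8 33.8
fixture x,y 0.0268 0.0016 F -21.0 33.9
```

Force jumped to 21 N. One small nudge will show whether that is the rigid stop.

```bash
python3 -m creep '[[[0,0,0,0,0,0,1],[-0.01,0,0,0,0,0,1],[0,0,0,0,0,0,1]]]' | sed -n 4p
python3 ok.py
```

```text
ft_force: [4.1, 15.3, 4.7]
fixture x,y 0.0267 0.0015 F -14.5 34.2
```

```bash
sed -i 's/14.5/22/' ok.py; A="python3 ok.py"
python3 -m creep '[[[-0.02,0,0,0,0,0,1]]]' >/dev/null && $A && python3 -m creep '[[[-0.02,0,0,0,0,0,1]]]' >/dev/null && $A && python3 -m creep '[[[-0.02,0,0,0,0,0,1]]]' >/dev/null && $A && python3 -m creep '[[[-0.02,0,0,0,0,0,1]]]' >/dev/null && $A && python3 -m creep '[[[0,0,0,0,0,0,1],[0,0,0,0,0,0,1]]]' >/dev/null && $A
```

```text
fixture x,y 0.0268 0.0015 F -21.6 34.3
fixture x,y 0.0268 0.0015 F -26.5 34.4
```

TCP stays at 26.8 mm while the force climbs to 26 N, so this is the rigid stop. I'll back off gently and lift clear.

```bash
python3 -m creep '[[[0.05,0,0,0,0,0,1],[0.2,0,0,0,0,0,1],[0.5,0,0,0,0,0,1],[0.8,0,0,0,0,0,1],[0.8,0,0,0,0,0,1],[0,0,-0.7,0,0,0,1],[0,0,-1,0,0,0,1],[0.8,0,-1,0,0,0,1],[1,0,-1,0,0,0,1],[1,0,-1,0,0,0,1]]]'
python3 -m creep '[[[1,0,-1,0,0,0,1],[1,-0.5,0,0,0,0,1],[1,-0.5,0,0,0,0,1],[0.5,-0.5,0,0,0,0,1],[0,0,0,0,0,0,1]]]'
python3 - <<'E'
from h import *
for n in('scene','top'):
    im=bot.get_image(n); 
    for t in('cell_a','carriage_face','socket','insulator'):
        print(n,t,[(round(k['confidence'],2),np.round(k['centre']),onz(n,*k['centre'],.012 if t!='carriage_face' else .047).round(3)[:2]) for k in bot.pinpoint(n,t)[:3]])
    if n=='scene': cv2.imwrite('pics/s7.png',cv2.resize(im[130:310,210:560,::-1],None,fx=2.2,fy=2.2))
E
```

```text
time: 35.4
tcp_pos: [0.5062, 0.0056, 0.157]
tool_rot: [0.65, 0.76, -0.0, -0.0]
ft_force: [0.3, -0.1, 0.3]
width: -0.0
grip_force: 0.0
time: 35.9
tcp_pos: [0.4645, 0.0697, 0.1761]
tool_rot: [0.649, 0.76, -0.0, -0.001]
ft_force: [0.1, -0.9, 1.2]
width: -0.0
grip_force: 0.0
scene cell_a [(0.93, array([202., 284.]), array([ 0.539, -0.163])), (0.27, array([260., 519.]), array([0.434, 0.397]))]
scene carriage_face [(0.76, array([188., 286.]), array([ 0.525, -0.164]))]
scene socket [(0.75, array([255., 494.]), array([0.447, 0.346])), (0.58, array([189., 196.]), array([ 0.623, -0.415]))]
scene insulator [(0.85, array([262., 517.]), array([0.443, 0.393])), (0.72, array([213., 315.]), array([ 0.534, -0.067]))]
top cell_a [(0.45, array([256., 346.]), array([ 0.373, -0.127]))]
top carriage_face [(0.55, array([201., 356.]), array([ 0.535, -0.158]))]
top socket [(0.58, array([236., 189.]), array([0.432, 0.345]))]
top insulator [(0.52, array([236., 174.]), array([0.432, 0.391]))]
```

View pics/s7.png

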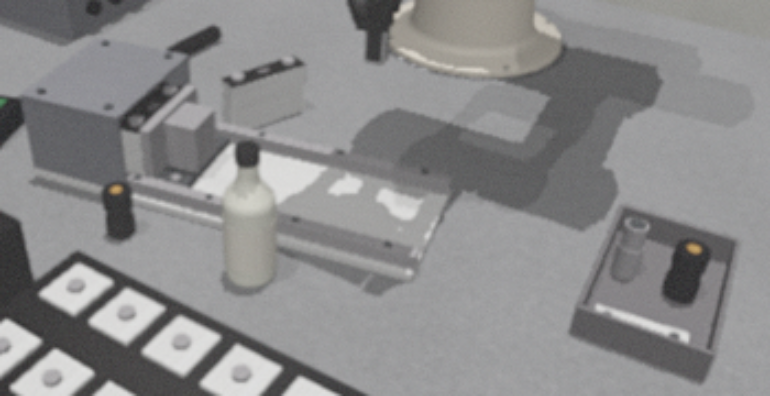

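The crop shows the carriage tight behind cell_a at (150,125), with cell_b inside the hood. Both parts stand in the tray at (630,250) and (688,270), and the bystanders have not moved.

```bash
python3 -c "
from bench import bot
print(bot.sign_off())"
```

```text
the job is handed in; nothing more can be done
None
```

The job is handed in, with no verdict shown: the socket and insulator stand in the tray, and the carriage has closed both cells up against the hidden stop, felt at about 26 N.

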